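# Slide a blood-test card into the reader and set the reading head

### The job

Slide the larger flat card, the one with the cut corner, across the bench and under the reader's clear guard, cut-corner end first, until it lies between the guides flush against the reader's back stop. Then, with the card in, wind the handwheel clockwise until it comes up against its stop, and back it off a quarter turn. Leave the badge and the other things on the bench where they are.

Things in the scene. Friction and masses are not known exactly. Their poses are not given: they have to be found in the camera images.
- test_card: white rigid card flat on the bench, 70 (x) x 120 (y) x 3 mm, 40 to 85 g: too thin to pick up, slides when pressed on. Origin: centre of its underside. The +y end has a 20 x 20 mm notch in its corner at +x; five red spots and grey windows lie across that half. The -y end is the plain tail. Friction: about 0.3 on the bench, 0.6 or more under a fingertip
- card_head (a point): middle of the card's leading (cut-corner) end: on its top, 55 mm from its centre along its +y
- badge: bystander: smaller blank white card without cut corner, 54 x 86 x 3 mm (86 along its y), flat on the bench. Origin: centre of its underside. Must stay where it is
- reader: card reader fixed to the bench. Origin: centre of the bay floor, which is the bench itself. The bay opens towards its -y; the card goes in along +y. Guides 9 mm high, inner faces at x = +-38 mm, y = -52 to +64. Back stop face at y = +60: the fully inserted card has its origin at the reader's, axes parallel. Posts at x = +-54 to +-70, y = +11 to +61
- bay_mouth (a point): on the bench at y = -87 mm of the reader, x = 0: the outer end of the guides' flared lead-ins, here about 100 mm apart, narrowing to 76 mm at y = -52
- guard_edge (a point): middle of the front edge of the reader's clear plastic guard, at its underside, 80 mm above the bench, y = -64 mm of the reader. Guard 140 mm wide, 4 mm thick, runs back to y = +12: it hangs over the tail half of the inserted card, so a vertical tool cannot press there; one leaning back to -y by 35 to 45 degrees reaches under it
- head_foot (a point): black reading head under the reader's bridge (bridge top 140 mm above the bench, 140 mm wide, y = +8 to +64 mm of the reader). This point: centre of its underside; 68 x 50 mm, y = +9 to +59. Rides down 5 mm a turn of the handwheel; 4.5 mm above the bench at the stop, 11 to 14 mm at the start: no finger fits under it, the card does
- wheel_hub (a point): centre of the top of the handwheel's hub, 164 mm above the bench, above the bridge at x = 0, y = +36 mm of the reader. Wheel of 98 mm outer diameter with vertical axis, rim top 161 mm above the bench
- crank_pin (a point): point on the upright crank handle of the handwheel: plain steel round, 16 mm in diameter, 44 mm from the wheel's axis, standing free from 162 to 196 mm above the bench; this point lies on its axis 184 mm above the bench. The handle revolves freely on its own spindle, so a gripper that holds it from above need not turn as it goes round
- wheel (a joint): angle of the handwheel, rad, grows clockwise seen from above (which lowers the reading head 5 mm a turn). Hard stop at 12.57, start between 0.3 and 4.0; turning takes about 0.1 N m, and it stays where it is left
- cuvette_block: bystander: beige block 86 (x) x 36 (y) x 26 mm high, loose on the bench, between the cards and the reader. Origin: centre of its underside. Must stay where it is
- black_cap: bystander: loose black tube cap standing on the bench, diameter 20, 14 mm high. Origin: centre of its underside. Must stay
- white_cap: bystander: loose white cap standing on the bench, diameter 24, 16 mm high. Origin: centre of its underside. Must stay
- tube_rack: bystander: white rack of yellow-capped tubes, 56 (x) x 200 (y) x 115 mm high, at the far side of the bench. Origin: centre of its underside. Must stay
- reagent_vial: bystander: small upright vial, diameter 28, 60 mm high, on the near side. Origin: centre of its underside. Must stay
- marker: bystander: marker pen lying along its y, 130 mm long (y from -60 to +70), 13 mm thick, on the far side. Origin: on the bench under its axis. Must stay
There are look-alikes about, which are no part of the job. Leave any purple or turquoise look-alike of the test_card alone.

How it is judged:
On the way, in this order (a step that is already met when the one before it is completed fails the run):
1. the card lies in the bay, cut end first, flush against the back stop, the wheel not yet near its stop (y of test_card in the frame of reader above -0.005 m and horizontal distance between test_card and reader below 0.008 m and angle between the y axis of test_card and the y axis of reader, either way round below 0.1 rad and angle between test_card's own z axis and vertical below 0.05 rad and y of card_head in the frame of reader above 0.04 m and value of joint wheel below 11 rad), for 0.3 s.
2. the handwheel has been wound up against its stop (value of joint wheel above 12.4 rad), for 0.05 s.
At the end, for the whole second after the job is handed in: Card flat and at rest in the bay, cut end inwards, leading edge within 5 mm of the back stop, within 8 mm of its place and 0.10 rad of square; handwheel has been at its stop and stands 1.57 rad (1.12 to 2.02) back from it; every bystander within 20 mm of its start (value of joint wheel between 10.55 and 11.45 rad and y of test_card in the frame of reader above -0.005 m and horizontal distance between test_card and reader below 0.008 m and angle between the y axis of test_card and the y axis of reader, either way round below 0.1 rad and angle between test_card's own z axis and vertical below 0.05 rad and y of card_head in the frame of reader above 0.04 m and linear speed of test_card below 0.01 m/s); the robot touches nothing.
It fails at once if the badge was moved by more than 20 mm (distance of badge from where it was at the start of the episode above 0.02 m).
It fails at once if another thing on the bench was moved by more than 20 mm (distance of any of cuvette_block, black_cap, white_cap, tube_rack, reagent_vial, marker from where it was at the start of the episode above 0.02 m).
It also fails if it takes over 67 s, if anything falls off the work surface, if the arm or the gripper's body presses on something with over 40 N, if the wrist force passes 120 N, or if a joint passes its speed limit or range.

### The arm

A 6-joint arm with a two-finger parallel gripper is mounted at the origin on the work surface. World frame = base frame: x ahead of the robot, y to its left, z up, the work surface at z = 0. Lengths are in m, angles in rad, forces in N, time in s.
With the tool pointing down it reaches from about 0.325 to 0.9 m from the base axis. Payload 6.1 kg.
Tool frame: the origin (TCP) lies midway between the tips of the shut fingers; the grasp point (between the pads) lies 19 mm behind it; z points along the fingers, y is the line along which they close (so a half turn about z gives the same grasp; the last joint's range is limited). The gripper opens to 85 mm and grips with 20 to 120 N. Pads are 22 mm wide; open, the fingers measure 114 mm over their backs; the gripper's body (76 mm by 85 mm) begins 54 mm behind the grasp point. The pads swing forward as they close: fully open they stand 13 mm farther back than shut.
Start: joints at [-1.473, 0.22, 1.526, -0, 1.395, -0.126], TCP at [0.139, -0.609, 0.231] pointing down, gripper open.
Joint ranges: [-2.98, 2.98], [-0.91, 2.08], [0.09, 2.57], [-1.24, 4.39], [0.2, 2.65], [-2.68, 2.68]. Speed limits (rad/s): [2.57, 2.57, 3.01, 3.14, 3.14, 3.14].

### API

Orientations are given as [roll, pitch, yaw] about the fixed x, y, z axes, in that order (R = Rz(yaw) Ry(pitch) Rx(roll)).
In Python, from plant import movep, move_l, set_joints, gripper_to, hold, inverse_kinematics, observe, get_image, get_calibration, Unreachable, job_done gives the robot as it stands. Calls block until the motion is done:
- movep(position, orientation): joint-space move of the TCP to a pose.
- move_l(position, feed=0.15, rotation=None, max_force=None): straight line of the TCP; rotation=None keeps the orientation; feed is the mean speed in m/s. With max_force (N) it stops when the force on the tool has changed by that much, and returns True; else False.
- set_joints(angles): joint-space move.
- gripper_to(opening, f_grip=None): finger opening in m; f_grip is the grip in N (None keeps the last); returns when the fingers have stopped.
- hold(seconds).
- inverse_kinematics(position, orientation): joint angles nearest the present ones, or None.
- observe(): the state.
- get_image(name): name is "scene" or "top" or "wrist"; returns (picture, depth): 420x560x3 uint8, red, green, blue; 420x560 float32, m along the optical axis (not along the pixel's ray), 0 where there is no reading.
- get_calibration(name): a dict with "intrinsics" (3x3 intrinsics, pixels), "dist_coeffs" ([k1, k2, p1, p2, k3] as OpenCV has them; the pictures are not rectified), "world_from_camera" (4x4, takes a point from camera to world coordinates). Camera axes: x right, y down, z forward; pixel columns grow to the right and rows downward; lengths in m; the calibration is good to about 2 mm. A picture is of the moment at which its call begins: read the wrist's pose just before it. get_calibration takes no time and is no camera call; for the wrist camera it gives the pose at the moment of the call.
A pose or a line that the arm cannot do raises Unreachable and nothing moves.
- job_done(): hands the job in; it is judged then, once.
The state is a dict: "time_s": time; "q": joint angles; "joint_velocities": joint speeds; "joint_torque": joint torques, N m; "eef_pos": TCP position; "tcp_rot": TCP orientation; "ft_force": force on the tool from outside, world axes, zero at the start; "torque": the same for the moment, N m; "opening": finger opening in m; "grasp_force": force on a finger pad.
Only numpy, scipy, OpenCV 4.12 (cv2) and the standard library are available. Lean on these libraries where they do the work, as an engineer would, in place of code of your own. Each camera call takes 0.05 s, during which the arm holds its last target. There are 200 camera calls.

## Working session

There is one attempt and no reset: what is moved stays moved. The work goes in short steps, each a Python script; the robot and the scene stay as the last script left them, time stands still between calls to the robot, and variables do not carry over. Pictures are saved under pics/ and viewed, at most 10 in all, crops included, and the job is handed in when it is done.

```bash
mkdir -p pics; ls; python3 - <<'E'
from plant import *
import cv2,numpy as np
for n in ("top","scene"):
    im,d=get_image(n); c=get_calibration(n); np.savez(f"pics/{n}0.npz",im=im,d=d,**{k:np.array(v) for k,v in c.items()})
    cv2.imwrite(f"pics/{n}0.png",cv2.resize(im[...,::-1],(784,588),interpolation=cv2.INTER_CUBIC))
    print(n,np.round(c["world_from_camera"],3).tolist(),np.round(c["intrinsics"],1).tolist(),c["dist_coeffs"])
print(observe())
E
```

```text
pics
top [[-0.014, -0.993, 0.117, 0.444], [-1.0, 0.015, 0.006, -0.087], [-0.008, -0.117, -0.993, 1.183], [0.0, 0.0, 0.0, 1.0]] [[478.6, 0.0, 273.1], [0.0, 478.6, 205.0], [0.0, 0.0, 1.0]] [-0.04859646  0.          0.          0.          0.        ]
scene [[-0.125, 0.537, -0.834, 1.231], [0.992, 0.084, -0.095, -0.009], [0.019, -0.84, -0.543, 0.576], [0.0, 0.0, 0.0, 1.0]] [[387.1, 0.0, 277.1], [0.0, 387.1, 205.4], [0.0, 0.0, 1.0]] [-0.02926041  0.          0.          0.          0.        ]
{'time_s': 0.1, 'q': array([-1.47310382e+00,  2.21167750e-01,  1.52750482e+00,  3.95832420e-06,
        1.39470245e+00, -1.26073426e-01]), 'joint_velocities': array([ 0.00083057, -0.00243682, -0.00542963,  0.00049344, -0.00017598,
        0.00040629]), 'joint_torque': array([ 1.13006357e-03, -4.98245537e+01, -3.90545404e+01, -7.90340960e-05,
        5.67652038e-03, -7.38783115e-06]), 'eef_pos': array([ 0.13864922, -0.60886344,  0.23029165]), 'tcp_rot': array([-3.13982493e+00, -2.27978395e-04,  2.23765034e-01]), 'ft_force': array([-0.45789614,  0.22270035, -0.68189029]), 'torque': array([ 0.0675871 ,  0.03072299, -0.0405795 ]), 'grasp_force': 0.0, 'opening': 0.08535163754658844}
```

View pics/top0.png

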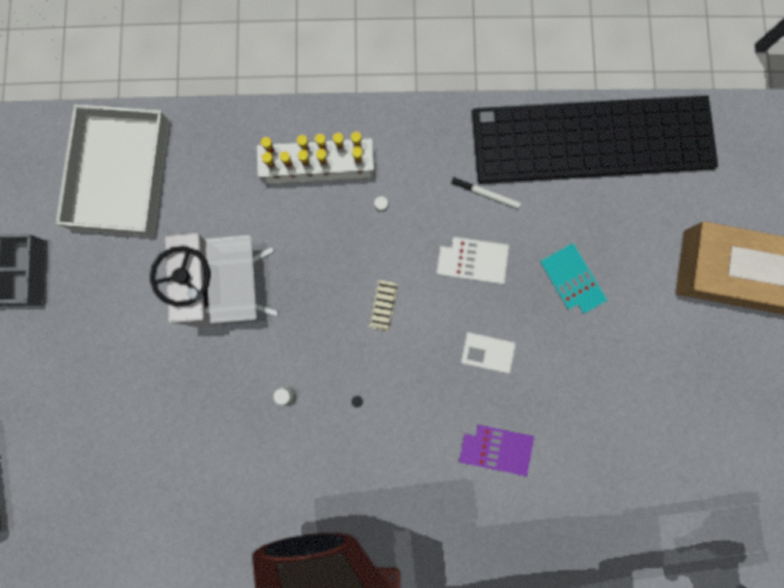

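View pics/scene0.png

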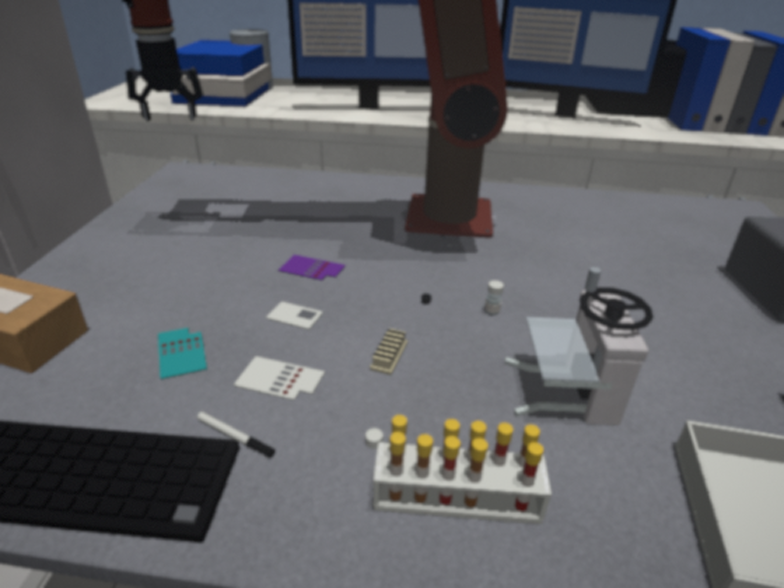

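The target is the white card at view (473,260): it has a notch and red spots. The badge is the smaller white card at (489,353), and the purple (497,450) and turquoise (574,278) ones are look-alikes. Next I'll measure all of it and take one confirming crop.

```bash
cat > h.py <<'E'
import numpy as np,cv2
from plant import *
def load(n): return dict(np.load(f"pics/{n}.npz"))
def plane(L,uv,z):
    p=cv2.undistortPoints(np.array(uv,float).reshape(-1,1,2),L["intrinsics"],L["dist_coeffs"])[:,0]
    T=L["world_from_camera"]; r=np.c_[p,np.ones(len(p))]@T[:3,:3].T
    return T[:3,3]+r*((z-T[2,3])/r[:,2])[:,None]
def cloud(L):
    h,w=L["d"].shape; uv=np.stack(np.meshgrid(np.arange(w),np.arange(h)),-1).reshape(-1,1,2).astype(float)
    p=cv2.undistortPoints(uv,L["intrinsics"],L["dist_coeffs"])[:,0]; d=L["d"].reshape(-1)
    T=L["world_from_camera"]; P=np.c_[p*d[:,None],d]@T[:3,:3].T+T[:3,3]; P[d==0]=np.nan
    return P.reshape(h,w,3)
def rect(P): # metric min rect of xy points
    c,s,a=cv2.minAreaRect((np.asarray(P)[:,:2]*1000).astype(np.float32)); return np.round(c,1),np.round(s,1),round(a,1)
E
python3 - <<'E'
from h import *
L=load("top0"); im=L["im"]; P=cloud(L); k=560/784
big=cv2.resize(im[140:270,90:390,::-1],(780,338),interpolation=cv2.INTER_CUBIC); cv2.imwrite("pics/crop1.png",big)
hsv=cv2.cvtColor(im,cv2.COLOR_RGB2HSV); white=((hsv[...,2]>175)&(hsv[...,1]<45)).astype(np.uint8)
def comp(seed,m):
    n,lab=cv2.connectedComponents(m); u,v=(np.array(seed)*k).astype(int); return np.argwhere(lab==lab[v,u])[:,::-1]
for nm,s in (("card",(492,262)),("badge",(500,345))):
    q=comp(s,white); hull=cv2.convexHull(q.astype(np.int32))[:,0]; W=plane(L,hull,.003); print(nm,len(q),rect(W),np.round(plane(L,[q.mean(0)],.003),4))
red=(((hsv[...,0]<10)|(hsv[...,0]>170))&(hsv[...,1]>80)).astype(np.uint8)
v,u=np.nonzero(red[165:205,300:370]); print("red",np.round(plane(L,np.c_[u+300,v+165],.003).mean(0),4))
z=P[...,2]
roi=np.zeros_like(z,bool); roi[150:245,95:200]=1
for a,b in ((.13,.15),(.073,.095),(.155,.168),(.17,.2),(.005,.02)):
    m=roi&(z>a)&(z<b); Q=P[m]; 
    if len(Q)>5: print(a,b,len(Q),rect(Q),np.round(Q.mean(0),4))
roi2=np.zeros_like(z,bool); roi2[195:240,255:290]=1
m=roi2&(z>.015)&(z<.04); print("block",m.sum(),rect(P[m]),np.round(P[m].min(0),3),np.round(P[m].max(0),3))
S=load("scene0");PS=cloud(S);zs=PS[...,2]; X=PS[...,0];Y=PS[...,1]
near=(X>.3)&(X<.65)&(Y>0)&(Y<.5)
for a,b in ((.175,.2),(.155,.17),(.134,.145),(.076,.09),(.006,.012)):
    m=near&(zs>a)&(zs<b); 
    if m.sum()>5: print("S",a,b,m.sum(),rect(PS[m]),np.round(PS[m].mean(0),4))
E
```

```text
card 1183 (array([ 631.4, -240.4]), array([120.5,  70.2]), 80.9) [[ 0.6296 -0.2437  0.003 ]]
badge 673 (array([ 465.4, -263. ]), array([86.7, 54.4]), 76.6) [[ 0.4659 -0.2664  0.003 ]]
red [ 0.6346 -0.2186  0.003 ]
0.13 0.15 1095 (array([588.2, 234.4]), array([139.4,  58.2]), 5.0) [0.5851 0.233  0.1398]
0.073 0.095 1939 (array([591. , 195.2]), array([138.9, 121.9]), 4.0) [0.5908 0.1727 0.0842]
0.155 0.168 744 (array([588.3, 234.6]), array([93.9, 94.4]), 19.4) [0.5889 0.2345 0.1607]
0.17 0.2 62 (array([555.6, 203.6]), array([14.2, 13.2]), 55.0) [0.5553 0.2027 0.1909]
0.005 0.02 294 (array([609.4, 238.6]), array([267.2, 236.4]), 88.9) [0.6384 0.2418 0.0086]
block 409 (array([550.3, -81.2]), array([30.4, 80.3]), 78.2) [ 0.509 -0.104  0.016] [ 0.591 -0.059  0.032]
S 0.175 0.2 103 (array([558.8, 202.2]), array([12.6, 16.1]), 19.4) [0.5604 0.201  0.1879]
S 0.155 0.17 811 (array([589.8, 231.5]), array([95.9, 93.2]), 58.6) [0.592  0.2308 0.1599]
S 0.134 0.145 604 (array([585.9, 232.1]), array([129.8,  56. ]), 2.9) [0.606  0.2305 0.1397]
S 0.076 0.09 1562 (array([586.2, 180. ]), array([131.2,  97.6]), 4.1) [0.589  0.1719 0.0839]
S 0.006 0.012 264 (array([525. , 149.2]), array([264.8, 101.7]), 9.2) [0.5976 0.1544 0.0087]
```

View pics/crop1.png

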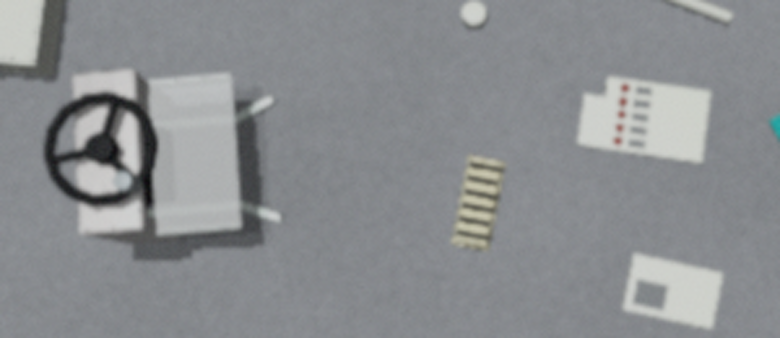

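```bash
cat >> h.py <<'E'
from scipy.spatial.transform import Rotation as Rn
YR=np.deg2rad(4.2); HUB=np.array([.589,.233])
def rot2(a): return np.array([[np.cos(a),-np.sin(a)],[np.sin(a),np.cos(a)]])
RO=HUB-rot2(YR)@[0,.036]
def rw(x,y,z): return np.r_[RO+rot2(YR)@[x,y],z]
def ori(psi,lean,s=1):  # tool leaning back to -y of a frame yawed psi; finger line along its x
    z=np.array([0,np.sin(lean),-np.cos(lean)]); y=np.array([s,0,0.]); M=np.c_[np.cross(y,z),y,z]
    return (Rn.from_euler('z',psi)*Rn.from_matrix(M)).as_euler('xyz')
E
python3 - <<'E'
from h import *
print(RO)
for s in (1,-1):
  print(s)
  for p,psi,l in (((.624,-.285,.05),-.16,0),((.655,-.1,.0),0,0),(rw(0,-.12,0),YR,0),(rw(0,-.12,0),YR,.7854),(rw(0,-.048,0.01),YR,.7854),(rw(0,-.048,0.01),YR,.7),(rw(0,.036,.17),0,0)):
    q=inverse_kinematics(list(p),list(ori(psi,l,s))); print(np.round(p,3),l,None if q is None else np.round(q,2))
L=load("top0"); print(np.round(plane(L,np.array([[381,203],[357,401],[282,397]])*560/784,.015),3))
E
```

```text
[0.59163658 0.19709668]
1
[ 0.624 -0.285  0.05 ] 0 [-0.54  0.53  1.48  0.    1.13 -0.38]
[ 0.655 -0.1    0.   ] 0 [-0.27  0.55  1.56  0.    1.03 -0.27]
[0.6   0.077 0.   ] 0 [-0.    0.44  1.72 -0.    0.98 -0.08]
[0.6   0.077 0.   ] 0.7854 [-0.37  0.66  1.62  0.71  1.34 -0.8 ]
[0.595 0.149 0.01 ] 0.7854 [-0.27  0.61  1.68  0.77  1.28 -0.74]
[0.595 0.149 0.01 ] 0.7 [-0.23  0.57  1.7   0.71  1.22 -0.68]
[0.589 0.233 0.17 ] 0 [ 0.25  0.29  1.56 -0.    1.29  0.25]
-1
[ 0.624 -0.285  0.05 ] 0 None
[ 0.655 -0.1    0.   ] 0 None
[0.6   0.077 0.   ] 0 None
[0.6   0.077 0.   ] 0.7854 [-0.37  0.66  1.62  0.71  1.34  2.35]
[0.595 0.149 0.01 ] 0.7854 [-0.27  0.61  1.68  0.77  1.28  2.4 ]
[0.595 0.149 0.01 ] 0.7 [-0.23  0.57  1.7   0.71  1.22  2.46]
[0.589 0.233 0.17 ] 0 None
[[ 0.733 -0.079  0.015]
 [ 0.384 -0.033  0.015]
 [ 0.393  0.096  0.015]]
```

```bash
cat >> h.py <<'E'
def tcp(c,off,z): # card pose (x,y,yaw) -> TCP
    return list(np.r_[np.array(c[:2])+rot2(c[2])@[0,off],z])
def st(): o=observe(); print(round(o["time_s"],2),np.round(o["eef_pos"],4),"f",np.round(o["ft_force"],1))
E
python3 - <<'E'
from h import *
c0=(.6314,-.2404,np.deg2rad(-9.1)); gripper_to(.026)
movep(tcp(c0,-.04,.04),list(ori(c0[2],0))); st()
print(move_l(tcp(c0,-.04,-.01),.03,max_force=10)); st()
z=observe()["eef_pos"][2]; f0=observe()["ft_force"][2]
c1=(.636,-.215,np.deg2rad(-8))
move_l(tcp(c1,-.04,z-.001),.08,rotation=list(ori(c1[2],0))); st()
im,d=get_image("top"); cv2.imwrite("pics/a1.png",cv2.resize(im[140:270,200:390,::-1],(760,520),interpolation=cv2.INTER_CUBIC))
E
```

```text
2.91 [ 0.6249 -0.2813  0.0406] f [ 0.5 -0.4  0. ]
True
4.06 [ 0.6251 -0.2798  0.0029] f [-0.5  0.1  4.7]
4.53 [ 0.6318 -0.2528  0.0029] f [0.4 2.1 7.4]
```

View pics/a1.png

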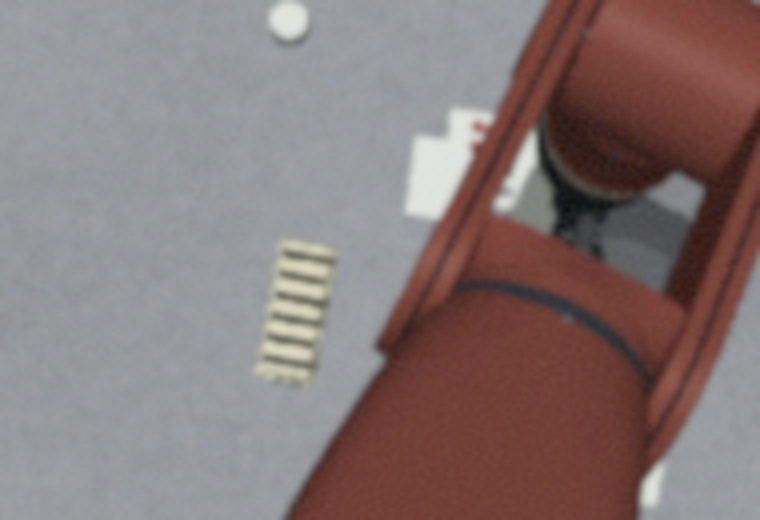

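The card tracks the fingers: its leading edge moved about 26 mm, for 27 mm commanded. I'll carry on around the block and into the lead-ins.

```bash
python3 - <<'E'
from h import *
d=np.deg2rad
def R(y): return tuple(rw(0,y,0)[:2])+(YR,)
for c in ((.655,-.16,d(-3)),(.655,.0,d(1)),R(-.155),R(-.12)):
    move_l(tcp(c,-.04,.0005),.12,rotation=list(ori(c[2],0))); st()
p=observe()["eef_pos"]; move_l([p[0],p[1],.06],.15); movep([.55,-.2,.3],list(ori(0,0)))
for n in ("top","scene"):
    im,dd=get_image(n); c=get_calibration(n); np.savez(f"pics/{n}1.npz",im=im,d=dd,**{k:np.array(v) for k,v in c.items()})
L=load("top1"); a=L["im"][140:270,90:285,::-1]; S=load("scene1"); b=S["im"][200:330,330:525,::-1]
cv2.imwrite("pics/b1.png",np.hstack([cv2.resize(x,(400,267),interpolation=cv2.INTER_CUBIC) for x in (a,b)])); st()
E
```

```text
5.22 [ 0.6554 -0.1984  0.0029] f [ 1.3  2.4 11.4]
6.7 [ 0.6577 -0.0394  0.0029] f [ 0.2 -1.1 10.6]
7.4 [0.6075 0.0043 0.0028] f [-1.8  2.2 13.8]
7.84 [0.6054 0.0399 0.0029] f [ 0.6  3.6 12.6]
9.79 [ 0.5498 -0.1987  0.2981] f [-0.3  0.7  0.6]
```

View pics/b1.png

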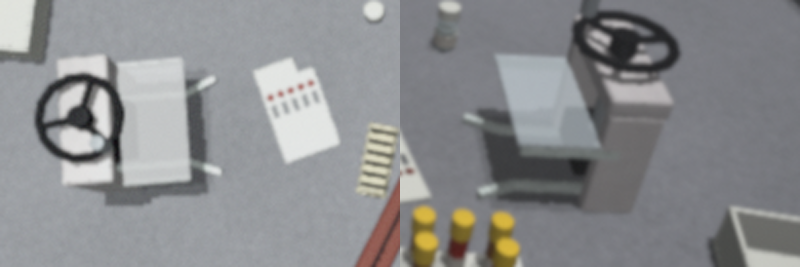

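The card swung round about 70° because being pushed from the tail is unstable. I'll measure it, then drag it from the head end with the fingers shut, which is stable.

```bash
cat >> h.py <<'E'
def grab(n,i):
    im,dd=get_image(n); c=get_calibration(n); np.savez(f"pics/{n}{i}.npz",im=im,d=dd,**{k:np.array(v) for k,v in c.items()}); return load(f"{n}{i}")
def card(L,box=(.45,-.3,.72,.2)):
    """card pose from a top picture: red spots + white outline"""
    im=L["im"]; hsv=cv2.cvtColor(im,cv2.COLOR_RGB2HSV); h,w=im.shape[:2]
    uv=np.stack(np.meshgrid(np.arange(w),np.arange(h)),-1).reshape(-1,2); W=plane(L,uv,.003).reshape(h,w,3)
    inb=(W[...,0]>box[0])&(W[...,0]<box[2])&(W[...,1]>box[1])&(W[...,1]<box[3])
    red=inb&((hsv[...,0]<12)|(hsv[...,0]>168))&(hsv[...,1]>70)&(hsv[...,2]>110)
    m=(inb&(((hsv[...,2]>170)&(hsv[...,1]<45))|red)).astype(np.uint8)
    n,lab,stt,_=cv2.connectedComponentsWithStats(m)
    best=[i for i in range(1,n) if (red&(cv2.dilate((lab==i).astype(np.uint8),np.ones((3,3)))>0)).sum()>=3]
    i=max(best,key=lambda i:stt[i,4]); Q=W[lab==i]; c,s,a=cv2.minAreaRect((Q[:,:2]*1000).astype(np.float32))
    a=np.deg2rad(a if s[0]>s[1] else a+90); r=W[red&(cv2.dilate((lab==i).astype(np.uint8),np.ones((3,3)))>0)].mean(0)[:2]
    u=np.array([np.cos(a),np.sin(a)]); c=np.array(c)/1000
    if u@(r-c)<0: u=-u
    return np.r_[c,np.arctan2(-u[0],u[1])],s
E
python3 - <<'E'
from h import *
L=load("top1"); c,s=card(L); print(np.round(c,4),np.rad2deg(c[2]),s)
print(card(load("top0")))
E
```

```text
[ 0.6184  0.0172 -1.2321] -70.59477615356445 (125.2424545288086, 75.16001892089844)
(array([ 0.63160474, -0.24055371, -0.15786793]), (121.4779281616211, 71.25157928466797))
```

```bash
cat >> h.py <<'E'
from scipy.optimize import minimize
CC=.037
def sim(c,r,path):
    """drag the card by the point r ahead of its centre along path (xy list); returns card poses at each step"""
    c=np.array(c,float); out=[c.copy()]; p=c[:2]+rot2(c[2])@[0,r]
    for t in path:
        n=max(1,int(np.linalg.norm(np.array(t)-p)/.002)); step=(np.array(t)-p)/n
        for _ in range(n):
            l=rot2(c[2]).T@step; w=-l[0]*(r/CC**2)/(1+r*r/CC**2)
            c[2]+=w; p=p+step; c[:2]=p-rot2(c[2])@[0,r]; out.append(c.copy())
    return np.array(out)
def plan(c,r,goal):
    pe=np.array(goal[:2])+rot2(goal[2])@[0,r]; p0=np.array(c[:2])+rot2(c[2])@[0,r]
    def cost(v):
        path=[v,pe]; e=sim(c,r,path)[-1][2]-goal[2]; return 100*e*e+np.linalg.norm(v-p0)+np.linalg.norm(pe-v)
    best=min((minimize(cost,(p0+pe)/2+d,method="Nelder-Mead") for d in np.array([[0,0],[-.05,0],[.05,0],[-.05,-.04],[.05,.04],[0,-.05]])),key=lambda o:o.fun)
    return [best.x,pe],best.fun
E
python3 - <<'E'
from h import *
c,_=card(load("top1")); g=np.r_[rw(0,-.155,0)[:2],YR]
for r in (.035,.045):
    path,f=plan(c,r,g); o=sim(c,r,path); print(r,np.round(path,3).tolist(),f); print(np.round(o[::8],3).tolist(), np.round(o[-1],3),g)
E
```

```text
0.035 [[0.661, 0.096], [0.6, 0.077]] 0.13059066433762637
[[0.618, 0.017, -1.232], [0.623, 0.027, -1.045], [0.629, 0.039, -0.881], [0.634, 0.052, -0.741], [0.64, 0.065, -0.625], [0.631, 0.061, -0.487], [0.62, 0.054, -0.321], [0.611, 0.047, -0.134], [0.603, 0.043, 0.072]] [0.603 0.043 0.072] [0.6029885  0.04251293 0.07330383]
0.045 [[0.654, 0.088], [0.6, 0.087]] 0.11072270303274942
[[0.618, 0.017, -1.232], [0.621, 0.025, -1.024], [0.624, 0.035, -0.833], [0.627, 0.046, -0.664], [0.623, 0.048, -0.494], [0.615, 0.045, -0.298], [0.608, 0.043, -0.088]] [0.603 0.043 0.073] [0.6029885  0.04251293 0.07330383]
```

```bash
python3 - <<'E'
from h import *
c,_=card(load("top1")); g=np.r_[rw(0,-.178,0)[:2],YR]; r=.04
path,f=plan(c,r,g); o=sim(c,r,path); print(np.round(path,3).tolist())
blk=np.array([.550,-.081])
tails=[ (k[:2]+rot2(k[2])@[sx*.035,-.06]) for k in o for sx in(-1,1)]
print("min tail y for x<.62",min([t[1] for t in tails if t[0]<.62]), "max head y",max([(k[:2]+rot2(k[2])@[sx*.035,.06])[1] for k in o for sx in(-1,1)]))
gripper_to(0.0)
p=tcp(o[0],r,.04); movep(p,list(ori(o[0][2],0))); p[2]=-.01; print(move_l(p,.03,max_force=8)); st()
idx=sorted(set([*range(6,len(o),6),len(o)-1]))
for i in idx:
    k=o[i]; move_l(tcp(k,r,.0015),.1,rotation=list(ori(k[2],0)))
st()
e=observe()["eef_pos"]; move_l([e[0],e[1],.05],.15); movep([.55,-.2,.3],list(ori(0,0)))
L=grab("top",2); c,s=card(L); print(np.round(c,4),s,"goal",g); st()
E
```

```text
[[0.662, 0.107], [0.602, 0.059]]
min tail y for x<.62 -0.04280127836666806 max head y 0.14229495437929243
True
12.77 [0.6561 0.0305 0.0031] f [-0.6  0.1  6. ]
16.32 [0.6032 0.0591 0.0031] f [-1.3 -1.3  7.4]
[ 0.6311  0.0422 -0.4095] (124.7564468383789, 75.41859436035156) goal [0.60467297 0.0195747  0.07330383]
18.22 [ 0.5498 -0.1987  0.2981] f [-0.1 -0.  -0.5]
```

```bash
cat >> h.py <<'E'
def plan2(c,r,gy):
    g=np.r_[rw(0,gy,0)[:2],YR]; pe=g[:2]+rot2(YR)@[0,r]; p0=np.array(c[:2])+rot2(c[2])@[0,r]
    def cost(v):
        o=sim(c,r,[v,pe]); e=o[-1][2]-YR; C=[k[:2]+rot2(k[2])@[sx*.035,sy*.06] for k in o[::3] for sx in(-1,1) for sy in (-1,1)]
        pen=sum(max(0,q[1]-.108)+ (max(0,-.04-q[1]) if q[0]<.61 else 0) for q in C[8:])
        return 100*e*e+np.linalg.norm(v-p0)+np.linalg.norm(pe-v)+20*pen+20*max(0,v[1]-.078)
    rng=np.random.default_rng(0)
    best=min((minimize(cost,(p0+pe)/2+d,method="Nelder-Mead",options=dict(maxiter=80)) for d in rng.uniform(-.07,.07,(8,2))),key=lambda o:o.fun)
    return best.fun,[best.x,pe],g
def drag(o,r,z=.0015,n=6,feed=.1,F=8):
    p=tcp(o[0],r,.03); movep(p,list(ori(o[0][2],0))); p[2]=-.01; print(move_l(p,.03,max_force=F)); st()
    for i in sorted(set([*range(n,len(o),n),len(o)-1])): move_l(tcp(o[i],r,z),feed,rotation=list(ori(o[i][2],0)))
    st(); e=observe()["eef_pos"]; move_l([e[0],e[1],.04],.15)
E
python3 - <<'E'
from h import *
c,_=card(load("top2"))
B=min(((*plan2(c,r,gy),r,gy) for r in(-.04,.04) for gy in(-.175,-.19,-.205)),key=lambda t:t[0])
f,path,g,r,gy=B; o=sim(c,r,path); print(f,np.round(path,3).tolist(),r,gy,np.round(o[-1],3),g)
if f<.3:
    drag(o,r); movep([.55,-.2,.3],list(ori(0,0))); L=grab("top",3); c,s=card(L); print(np.round(c,4),s); st()
E
```

```text
0.06044481647711791 [[0.633, 0.055], [0.602, 0.062]] 0.04 -0.175 [0.605 0.023 0.075] [0.60445326 0.02256665 0.07330383]
True
20.58 [0.647  0.0789 0.0031] f [-0.6 -0.   6.7]
22.02 [0.603  0.0623 0.0031] f [-1.2 -0.3  7.5]
[ 0.6155  0.027  -0.1661] (124.61783599853516, 75.0705337524414)
23.87 [ 0.5498 -0.1987  0.2981] f [ 0.4 -0.5 -0.1]
```

```bash
python3 - <<'E'
from h import *
c,_=card(load("top3")); r=.045
f,path,g=plan2(c,r,-.17); 
d=np.array(path[1])-np.array(tcp(c,r,0)[:2]); path[1]=path[1]+np.array([-.006,0])
o=sim(c,r,path); print(f,np.round(path,3).tolist(),np.round(o[-1],3),g)
drag(o,r,z=-.0005,F=12); movep([.55,-.15,.3],list(ori(0,0))); L=grab("top",4); c,s=card(L); print(np.round(c,4),s); st()
print("card in reader", np.round(rot2(YR).T@(c[:2]-RO),4), np.rad2deg(c[2]-YR))
E
```

```text
0.09147771118338084 [[0.639, 0.041], [0.595, 0.072]] [0.601 0.028 0.147] [0.60408707 0.02755322 0.07330383]
True
26.2 [0.6229 0.0714 0.0031] f [-0.2 -0.4  5.4]
28.42 [0.5989 0.0716 0.003 ] f [ 0.4 -3.5 14. ]
[ 0.6597 -0.2128  3.1279] (174.8485107421875, 122.00364685058594)
30.19 [ 0.5496 -0.1489  0.2979] f [ 0.1  0.1 -0.5]
card in reader [ 0.0378 -0.4138] 175.017529296875
```

```bash
python3 - <<'E'
from h import *
L=load("top4"); 
try:
    c,s=card(L,(.5,-.07,.72,.13)); print(np.round(c,4),s,"in reader", np.round(rot2(YR).T@(c[:2]-RO),4), np.rad2deg(c[2]-YR))
except Exception as e: print(e)
cv2.imwrite("pics/c1.png",cv2.resize(L["im"][140:270,90:285,::-1],(780,520),interpolation=cv2.INTER_CUBIC))
E
```

```text
[0.6025 0.0162 1.1644] (140.1664581298828, 169.9613800048828) in reader [-0.0024 -0.1813] 62.517819213867185
```

View pics/c1.png

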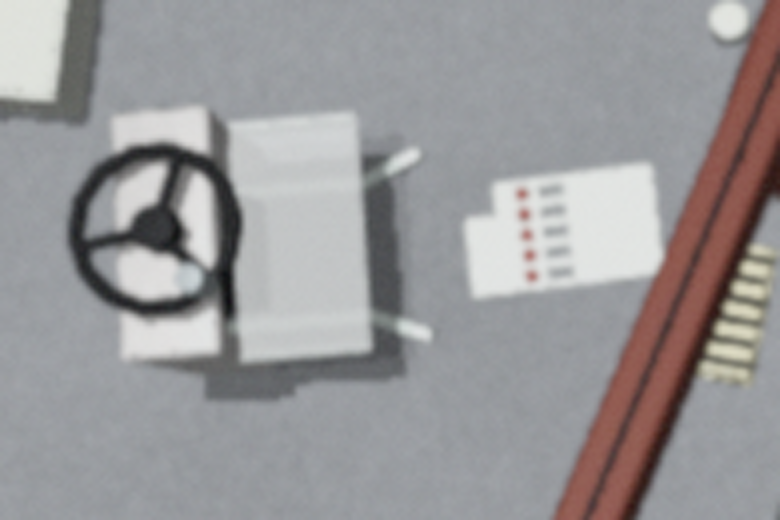

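The card (view ~(565,230)) is now nearly square to the mouth. I'll take its pose from the corners and the mouth from the lead-in tips, then press with the leaned tool.

```bash
cat > m.py <<'E'
from h import *
L=load("top4"); px=lambda a:np.array(a)/4+[90,140]
A=plane(L,px([[475,298],[663,273],[652,163]]),.003)[:,:2]
ax=A[0]-A[1]; yaw=np.arctan2(-ax[0],ax[1]); w=A[2]-A[1]; yaw2=np.arctan2(w[1],w[0])
c=(A[0]+A[2])/2; C=np.r_[c,(yaw*120+yaw2*70)/190]
E
python3 - <<'E'
from m import *
print(C,np.rad2deg([yaw,yaw2]),np.linalg.norm(ax),np.linalg.norm(w),"in reader",rot2(YR).T@(c-RO))
T=plane(L,px([[415,155],[428,333]]),.009)[:,:2]; print("tips",T,"in reader",(T-RO)@rot2(YR))
q=inverse_kinematics(tcp(C,.03,.03),list(ori(C[2],.785))); print(q)
E
```

```text
[0.60332423 0.0251985  0.10784019] [6.78760807 5.13509508] 0.11771232638431196 0.06954523178569348 in reader [-0.00093324 -0.17229252]
tips [[0.65124659 0.11740235]
 [0.53986648 0.10870421]] in reader [[ 0.05361326 -0.08384604]
 [-0.05810477 -0.08436354]]
[-0.4007044   0.6357758   1.59223145  0.67564943  1.41042791 -0.79469654]
```

```bash
python3 - <<'E'
from m import *
le=.785; O=list(ori(YR,le))
def press(y0,y1):
    movep(list(rw(-.001,y0,.05)),O); 
    print(move_l(list(rw(-.001,y0,-.01)),.04,max_force=9)); st(); z=observe()["eef_pos"][2]
    print(move_l(list(rw(-.001,y1,z-.0022)),.07,max_force=25)); st()
    e=observe()["eef_pos"]; move_l(list(e+[0,-.02,.045]),.2)
p=list(rw(-.001,-.172+.035,.05))
press(-.137,-.050)
L=grab("top",5); cv2.imwrite("pics/d1.png",cv2.resize(L["im"][140:270,90:285,::-1],(780,520),interpolation=cv2.INTER_CUBIC)); st()
E
```

```text
True
32.43 [0.6005 0.0606 0.0087] f [-0.2 -0.8  6. ]
False
33.82 [0.5964 0.1469 0.0087] f [ 2.  -3.1 10.7]
34.27 [0.5962 0.1269 0.0531] f [ 0. -1. -1.]
```

View pics/d1.png

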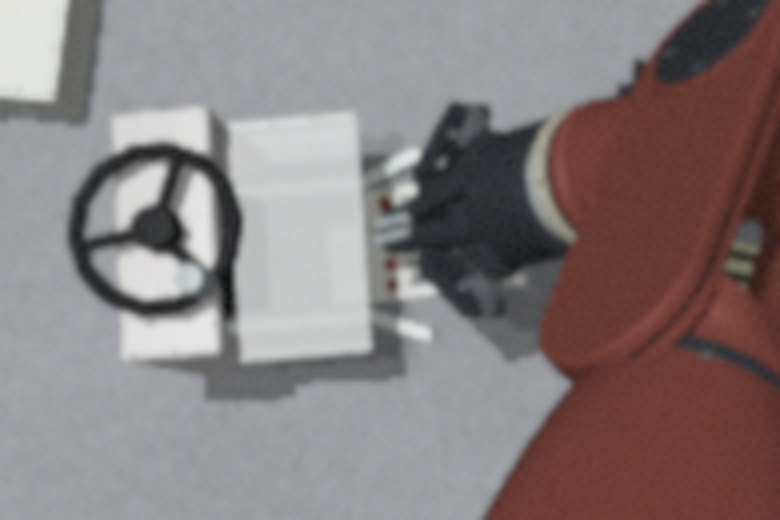

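```bash
python3 - <<'E'
from h import *
O=list(ori(YR,.785))
x=-.001
move_l(list(rw(x,-.116,.04)),.15,rotation=O)
print(move_l(list(rw(x,-.116,-.01)),.04,max_force=9)); st(); z=observe()["eef_pos"][2]
print(move_l(list(rw(x,-.050,z-.0022)),.07,max_force=25)); st()
move_l(list(rw(x,-.060,.03)),.15); move_l(list(rw(x,-.098,.03)),.15)
print(move_l(list(rw(x,-.098,.0066)),.05,max_force=10)); st()
print(move_l(list(rw(x,-.051,.0066)),.05,max_force=10)); st()
E=observe()["eef_pos"]; print("tcp in reader",rot2(YR).T@(E[:2]-RO))
move_l(list(rw(x,-.09,.03)),.2)
movep(list(rw(0,-.25,.3)),list(ori(0,0)))
T=grab("top",6); S=grab("scene",6); a=T["im"][140:240,90:240,::-1]; b=S["im"][200:300,350:500,::-1]
cv2.imwrite("pics/e1.png",np.hstack([cv2.resize(v,(400,267),interpolation=cv2.INTER_CUBIC) for v in (a,b)])); st()
E
```

```text
True
35.55 [0.5991 0.0816 0.0087] f [ 0.1 -0.9  6.6]
False
36.63 [0.5953 0.1465 0.0086] f [-3.8 -6.5 13.2]
True
37.87 [0.5969 0.1    0.0058] f [-0.5 -0.9  5.4]
True
38.66 [0.5941 0.1416 0.0059] f [-2.2 -4.3  3.5]
tcp in reader [-0.00163803 -0.05552052]
40.31 [ 0.6089 -0.0519  0.2967] f [-0.   0.3 -1.1]
```

View pics/e1.png

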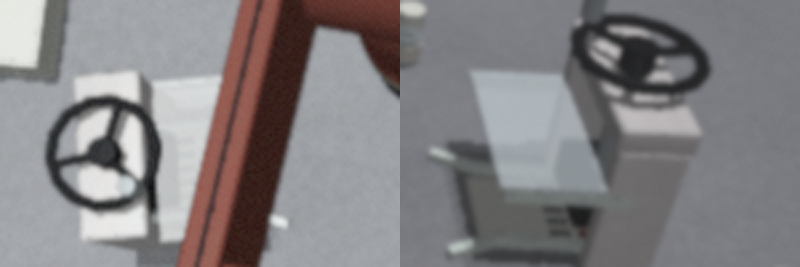

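```bash
python3 - <<'E'
from h import *
S=load("scene6"); T=S["world_from_camera"]; W=np.linalg.inv(T)
def proj(P): return cv2.projectPoints(np.array(P),cv2.Rodrigues(W[:3,:3])[0],W[:3,3],S["intrinsics"],S["dist_coeffs"])[0][:,0]
g=cv2.cvtColor(S["im"],cv2.COLOR_RGB2GRAY).astype(np.float32)
ys=np.arange(-.1,-.02,.004)
for x in (-.025,0,.025):
    uv=proj([rw(x,y,.003) for y in ys]).astype(np.float32); v=cv2.remap(g,uv[:,:1],uv[:,1:],cv2.INTER_LINEAR)[:,0]
    print(x,[f"{int(y*1000)}:{int(k)}" for y,k in zip(ys,v)])
cv2.imwrite("pics/e2.png",cv2.resize(S["im"][240:310,355:455,::-1],(800,560),interpolation=cv2.INTER_CUBIC))
for n,p in (("tail",(-.035,-.06)),("tail",(.035,-.06)),("knee",(.038,-.052)),("knee",(-.038,-.052))): print(n,(proj([rw(*p,.003)])[0]-[355,240])*8)
E
```

```text
-0.025 ['-100:121', '-96:122', '-92:122', '-88:124', '-83:123', '-79:119', '-75:110', '-71:97', '-67:73', '-63:66', '-59:83', '-55:93', '-51:94', '-47:95', '-43:95', '-39:94', '-35:104', '-31:136', '-27:149', '-23:149']
0 ['-100:124', '-96:122', '-92:122', '-88:121', '-83:122', '-79:121', '-75:111', '-71:95', '-67:69', '-63:65', '-59:85', '-55:93', '-51:95', '-47:94', '-43:94', '-39:94', '-35:95', '-31:95', '-27:95', '-23:95']
0.025 ['-100:123', '-96:122', '-92:122', '-88:124', '-83:123', '-79:120', '-75:113', '-71:98', '-67:67', '-63:63', '-59:84', '-55:92', '-51:94', '-47:94', '-43:93', '-39:92', '-35:94', '-31:94', '-27:94', '-23:93']
tail [155.34455404 204.13414436]
tail [197.86346538 385.77203665]
knee [230.97131547 395.63361781]
knee [182.51303253 198.24985516]
```

View pics/e2.png

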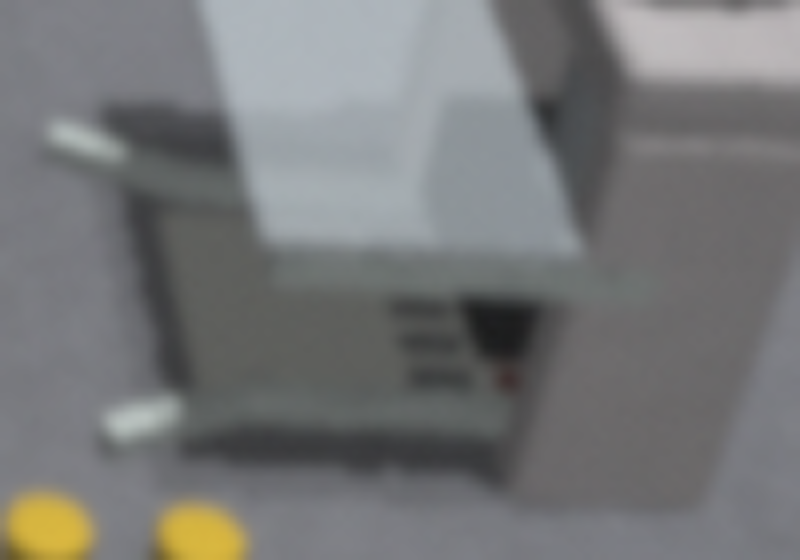

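The card is flush: its tail edge sits at reader y ≈ −60 mm, square between the guides. Next is the handwheel.

```bash
python3 - <<'E'
from h import *
O=list(ori(YR,0)); R=.0445; Z=.169
def P(a): return [HUB[0]+R*np.cos(a),HUB[1]+R*np.sin(a),Z]
def ang(ref):
    e=observe()["eef_pos"][:2]-HUB; a=np.arctan2(e[1],e[0]); return a+2*np.pi*round((ref-a)/(2*np.pi))
a0=np.arctan2(.2023-HUB[1],.557-HUB[0]); p=P(a0)
gripper_to(.045); movep(p[:2]+[.25],O); print("down",move_l(p,.12,max_force=15)); gripper_to(.0,60)
o=observe(); print("open",o["opening"],o["grasp_force"]); st()
a=ang(a0); start=a; log=[]; hits=0
while observe()["time_s"]<60:
    t=a-np.pi/6; hit=move_l(P(t),.13,max_force=22); b=ang(t); log.append((round(start-b,2),bool(hit)))
    if hit and start-b>8.2 and a-b<.35: hits+=1
    stuck=a-b<.12; a=b
    if start-b>8.2 and stuck: break
    if start-b>13.2: break
print(log); st(); s=a; print("stop total",start-s)
E
```

```text
down False
open 0.014188915425841608 58.55661392211914
43.05 [0.5573 0.2022 0.1703] f [-2.4 -2.8  5.8]
[(np.float64(0.55), False), (np.float64(1.1), False), (np.float64(1.66), False), (np.float64(2.22), False), (np.float64(2.8), False), (np.float64(3.37), False), (np.float64(3.93), False), (np.float64(4.47), False), (np.float64(5.0), False), (np.float64(5.52), False), (np.float64(6.05), False), (np.float64(6.57), False), (np.float64(7.11), False), (np.float64(7.66), False), (np.float64(8.22), False), (np.float64(8.79), False), (np.float64(9.36), False), (np.float64(9.93), False), (np.float64(10.16), True), (np.float64(10.22), True)]
49.49 [0.6326 0.2321 0.1704] f [ 5.7  7.8 -1.8]
stop total 10.2173864103106
```

```bash
python3 - <<'E'
from h import *
R=.0445; e=observe()["eef_pos"]; d=e[:2]-HUB; s=np.arctan2(d[1],d[0])
print("again",move_l([HUB[0]+R*np.cos(s-.25),HUB[1]+R*np.sin(s-.25),.169],.05,max_force=20)); e=observe()["eef_pos"]; d=e[:2]-HUB; s=np.arctan2(d[1],d[0]); print(s); hold(.1)
for k in (.4,.8,1.2,1.57): move_l([HUB[0]+R*np.cos(s+k),HUB[1]+R*np.sin(s+k),.169],.13)
e=observe()["eef_pos"]; d=e[:2]-HUB; print("back",np.arctan2(d[1],d[0])-s); st()
gripper_to(.045); e=observe()["eef_pos"]; move_l([e[0],e[1],.26],.15); movep([.5,-.1,.32],list(ori(0,0))); st()
T=grab("top",7); S=grab("scene",7); P=cloud(T); z=P[...,2]; m=(z>.17)&(z<.2)&(abs(P[...,0]-.589)<.06)&(abs(P[...,1]-.233)<.06)
d=P[m].mean(0)[:2]-HUB; print("pin angle seen",np.arctan2(d[1],d[0]),"hub dist",np.linalg.norm(d),"start seen",np.arctan2(.2027-.233,.5553-.589))
a=T["im"][120:330,90:390,::-1]; b=S["im"][200:310,350:510,::-1]
cv2.imwrite("pics/f1.png",np.hstack([cv2.resize(v,(400,280),interpolation=cv2.INTER_CUBIC) for v in (a,b)]))
E
```

```text
again True
-0.018954566327603298
back 1.5628301809016654
50.92 [0.5901 0.2735 0.1701] f [ -1.7 -12.1  10. ]
53.54 [ 0.5003 -0.0993  0.3197] f [-0.2  1.5 -0.6]
pin angle seen 1.609371588449253 hub dist 0.04268309709747299 start seen -2.4092695970317406
```

View pics/f1.png

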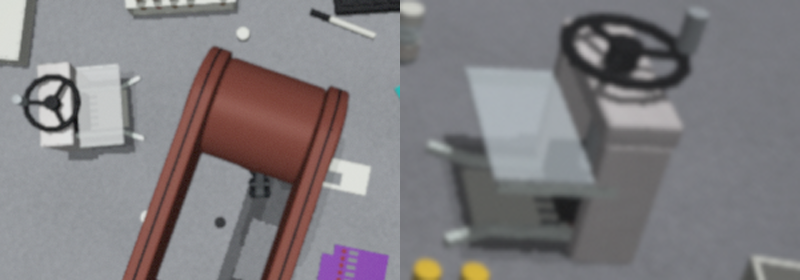

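The crank pin stands a quarter turn back from the stop (view left (18,100)). The card is still seated under the guard and the robot is clear.

```bash
python3 -c "
from plant import *
print(job_done())"
```

```text
the job is handed in; nothing more can be done
None
```

The job is handed in, at about 54 s of the 67 s allowed: the test card is seated flush against the back stop, cut end in, and the handwheel was wound to its stop and backed off 1.56 rad. The card swung about 70° on the way and I had to straighten it before inserting it; no bystander was seen displaced, though I didn't re-measure them at the end, and no verdict came back.

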